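# Kit one shelf bracket from the cut pine parts

### The job

Make up one shelf-bracket kit in the kit tray: take the upright with the tenon, the arm with the forked end, the trapezium-shaped brace and the round-ended stop block from the mat, and lay each flat on the floor of the nest cut to its shape, set down rather than dropped. Leave the two rejects, the brace with parallel mitres and the plain square-ended arm blank, where they lie.

Things in the scene. Friction and masses are not known exactly. Their poses are not given: they have to be found in the camera images.
- upright: The bracket's upright: 130 mm long overall, with a tenon (tongue 28 mm long, 12 mm wide, full thickness) at its +x end, the other end square; the body runs from x = -65 to +37 mm. Planed pine 32 mm wide, 28 mm thick, lying flat on the mat. Origin: underside, middle of overall length and width; z up.
- forked_arm: The bracket's arm: 100 mm long, its +x end forked by an open slot 12 mm wide and 28 mm deep, the other end square; solid from x = -50 to +22 mm. Planed pine 32 mm wide, 28 mm thick, lying flat on the mat. Origin: underside, middle of overall length and width; z up.
- brace: The bracket's diagonal brace: both ends mitred at 45 degrees, leaning towards each other: a symmetric trapezium from above, 110 mm long on its -y side, 46 mm on its +y side. Planed pine 32 mm wide, 28 mm thick, lying flat on the mat. Origin: underside, middle of overall length and width; z up.
- stop_block: The stop block: 60 mm long, its +x end a half-round of 16 mm radius, the other end square. Planed pine 32 mm wide, 28 mm thick, lying flat on the mat. Origin: underside, middle of overall length and width; z up. The mat is 3 mm thick rubber.
- reject_brace: Reject, to be left: a mis-cut brace, 110 mm long overall, its 45 degree mitres parallel: a slanted parallelogram from above, sides 78 mm. Planed pine 32 mm wide, 28 mm thick, lying flat on the mat. Origin: underside, middle of overall length and width; z up.
- blank: Reject, to be left: an arm blank 100 mm long with no fork, plain square at both ends. Planed pine 32 mm wide, 28 mm thick, lying flat on the mat. Origin: underside, middle of overall length and width; z up. Two triangular scraps, 18 mm thick, and a flat pencil also lie on the mat. Over mat and tray nothing stands higher than 36 mm.
- nest_upright: Plywood nest 160 x 64 x 14 mm in the kit tray, recess for the upright: 146 x 48 mm, narrowed to 28 mm for the tenon over its last 28 mm at +x. Recess 8 mm deep, dark floor 6 mm above the origin. Origin: middle of the nest's underside, x along it, z up. The upright belongs with its origin over the nest's and its axes along the nest's; it fits only this way round.
- nest_arm: Plywood nest 160 x 64 x 14 mm in the kit tray, recess for the arm: a rectangle 116 x 48 mm. Recess 8 mm deep, dark floor 6 mm above the origin. Origin: middle of the nest's underside, x along it, z up. The arm belongs with its origin over the nest's, axes along the nest's, either way round.
- nest_brace: Plywood nest 160 x 64 x 14 mm in the kit tray, recess for the brace: 126 x 48 mm, both +y corners filled at 45 degrees, so 53 mm long on that side. Recess 8 mm deep, dark floor 6 mm above the origin. Origin: middle of the nest's underside, x along it, z up. The brace belongs with its origin over the nest's and its axes along the nest's; it fits only this way round.
- nest_stop: Plywood nest 160 x 64 x 14 mm in the kit tray, recess for the stop block: 76 x 48 mm, +x end rounded. Recess 8 mm deep, dark floor 6 mm above the origin. Origin: middle of the nest's underside, x along it, z up. The block fits either way round. The dark tray holds the nests side by side, 66 mm apart, in any order; walls flush with their tops (20 mm above the table), but 36 mm at the nests' ends.
Mind the look-alikes: they are no part of the job. Leave any pink or purple look-alike of the forked_arm alone.

How it is judged:
By the outcome, as a careful person would: the job done as asked, in the order asked, and still so for the second after the job is handed in, with the robot touching nothing.
It also fails if it takes over 106 s, if anything falls off the work surface, if the arm or the gripper's body presses on something with over 40 N, if the wrist force passes 120 N, or if a joint passes its speed limit or range.

### The arm

A 6-joint arm with a two-finger parallel gripper is mounted at the origin on the work surface. World frame = base frame: x ahead of the robot, y to its left, z up, the work surface at z = 0. Lengths are in mm, angles in rad, forces in N, time in s.
With the tool pointing down it reaches from about 300 to 775 mm from the base axis. Payload 14.6 kg.
Tool frame: the origin (TCP) lies at the very end of the fingers, on their centre line; the grasp point (between the pads) lies 19 mm behind it; y points along the fingers, z is the direction in which the jaws open and shut, and the axes are right-handed (so a half turn about y gives the same grasp; the last joint's range is limited). The gripper opens to 94 mm and grips with 3 to 60 N. Pads are 16 mm wide; open, the fingers measure 119 mm over their backs; the gripper's body (75 mm by 177 mm) begins 78 mm behind the grasp point.
Start: joints at [-1.195, 0.3, 1.521, -0, 1.321, -0.067], TCP at [235.651, -496.949, 205.446] pointing down, gripper open.
Joint ranges: [-3.03, 3.03], [-0.79, 2.21], [0.23, 2.52], [-1.04, 4.18], [0, 3.07], [-2.55, 2.55]. Speed limits (rad/s): [2.22, 2.22, 2.57, 3.14, 3.14, 3.14].

### API

Orientations are given as [roll, pitch, yaw] about the fixed x, y, z axes, in that order (R = Rz(yaw) Ry(pitch) Rx(roll)).
In Python, from cell import manip, imaging, ticket gives the robot as it stands.
- The arm moves only by the shell command python3 -m inch 'ROWS' [FORCE]. ROWS is JSON, a list of rows, each a list of 3 entries, a list of its own where there are three numbers: the turn, a rotation vector about the world's x, y, z in degrees, then the shift along the world's x, y, z in m, then the finger opening in m, from 0 to 0.094. In form: [[[wx, wy, wz], [tx, ty, tz], jaw], ...]. A call has exactly 10 rows; each row shifts and turns the commanded pose from where the row before left it; what a row does not reach is not made up. A row lasts 1/12 s, in which the tool goes at most 41.7 mm and 7.16 degrees, less where a joint would pass 70% of its speed; a pose out of reach is approached as far as the arm can. A call with a gripper value outside its range is refused whole. The fingers move at their own pace and stop on an object; FORCE is the grip in N (left out, the last holds). Time passes only in rows, so rows that do not move let the fingers close, or fill a call up. It gives the time, the measured TCP pose, the force and the opening at its end, in the units of the state.
- manip.read_state(): the state, without advancing time (a new reading comes with each control period).
- imaging.camera(name): name is "side" or "top"; returns a dict with "pixels" (400x640x3 uint8, red, green, blue), "depth" (400x640 float32, mm along the optical axis (not along the pixel's ray), 0 where there is no reading), "mtx" (3x3 intrinsics, pixels), "pose" (4x4, takes a point from camera to world coordinates). Camera axes: x right, y up, looking along -z (the intrinsics and any distortion apply to the point x, -y, -z); pixel columns grow to the right and rows downward; lengths in mm; the calibration is good to about 2 mm. A picture is of the moment at which its call begins.
- ticket.sign_off(): hands the job in, once; it reports no verdict.
The state is a dict: "clock": time; "joints": joint angles; "qd": joint speeds; "effort": joint torques, N m; "eef_pos": TCP position; "eef_rot": TCP orientation; "wrist_force": force on the tool from outside, world axes, zero at the start; "moment": the same for the moment, N m; "finger_gap": finger opening in mm.
Only numpy, scipy, OpenCV 4.12 (cv2) and the standard library are available. Lean on these libraries where they do the work, as an engineer would, in place of code of your own. Each camera call takes 0.05 s, during which the arm holds its last target. There are 200 camera calls.

## Working session

There is one attempt and no reset: what is moved stays moved. The work goes in short steps, Python scripts to look and compute and a shell command to move; the robot and the scene stay as the last step left them, time stands still between calls to the robot, and variables do not carry over. Pictures are saved under pics/ and viewed, on a budget of 14 in all, crops included, one or two more only if the job needs it, and the job is handed in when it is done.

```bash
ls; mkdir -p pics
python3 - <<'E'
from cell import manip, imaging
import cv2,numpy as np
print(manip.read_state())
for n in("top","side"):
    c=imaging.camera(n); np.savez(f"{n}0.npz",**c); cv2.imwrite(f"pics/{n}0.png",c["pixels"][:,:,::-1]); print(n,c["mtx"],c["pose"],[k for k in c])
E
```

```text
pics
{'clock': 0.0, 'joints': array([-1.19455053e+00,  3.00453761e-01,  1.52158621e+00,  1.59945111e-05,
        1.32070721e+00, -6.65870075e-02]), 'qd': array([-0.00015666, -0.00087366, -0.00036989,  0.00073578, -0.00237293,
        0.00046369]), 'effort': array([-2.04918324e-03, -5.31813920e+01, -3.52737737e+01,  7.07885530e-02,
        2.43569026e-02, -6.42584610e-05]), 'eef_pos': array([ 235.58479057, -496.69557282,  204.89367571]), 'eef_rot': array([-1.57194726e+00,  9.22774920e-05, -2.69876387e+00]), 'wrist_force': array([-0.34147898,  0.08177077, -0.23315528]), 'moment': array([0.02628791, 0.00082984, 0.00029047]), 'finger_gap': 93.787490262727}
top [[372.58644631   0.         320.18096989]
 [  0.         372.58644631 196.32496965]
 [  0.           0.           1.        ]] [[ 2.20987929e-02  9.97501582e-01 -6.70987167e-02  3.55097862e+02]
 [-9.99622267e-01  2.31428915e-02  1.48233155e-02  8.49063132e+01]
 [ 1.63391390e-02  6.67457939e-02  9.97636222e-01  1.12641066e+03]
 [ 0.00000000e+00  0.00000000e+00  0.00000000e+00  1.00000000e+00]] ['pixels', 'depth', 'mtx', 'pose']
side [[463.68477276   0.         321.40155882]
 [  0.         463.68477276 198.97130358]
 [  0.           0.           1.        ]] [[-8.51076988e-01  2.80758291e-01 -4.43669633e-01 -1.77240001e+02]
 [-5.24386452e-01 -4.96712809e-01  6.91588920e-01  1.03571724e+03]
 [-2.62070659e-02  8.21249759e-01  5.69966685e-01  8.25765634e+02]
 [ 0.00000000e+00  0.00000000e+00  0.00000000e+00  1.00000000e+00]] ['pixels', 'depth', 'mtx', 'pose']
```

View pics/top0.png

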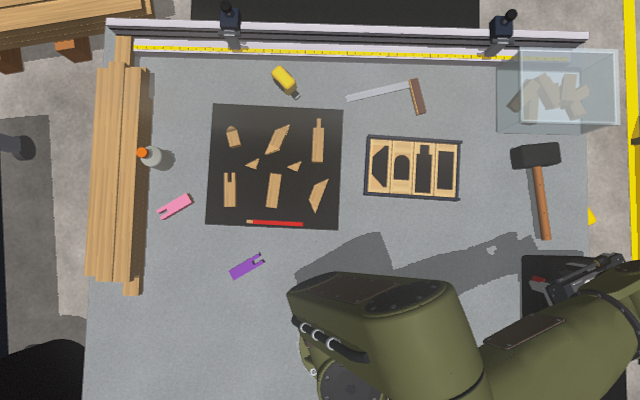

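View pics/side0.png

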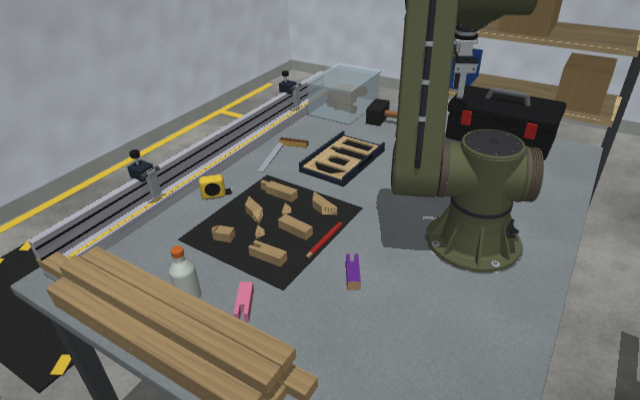

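The top view shows the mat (205–343, 103–230) and the tray (365–460, 135–200). Things that could be confused:
- **Upright:** (318,140)
- **Forked arm:** (229,190). Its look-alikes are the pink one at (175,206), the purple one at (247,266) and the blank at (273,190).
- **Brace:** (319,195). The reject brace is at (277,139) and the scraps are at (252,163) and (294,166).
- **Stop block:** (233,137).

Next I'll take a close crop and measure contours.

```bash
cat > h.py <<'E'
import numpy as np,cv2
def ray(c,uv,z):
    K,P=c["mtx"],c["pose"]; uv=np.atleast_2d(np.asarray(uv,float))
    d=np.c_[(uv[:,0]-K[0,2])/K[0,0],-(uv[:,1]-K[1,2])/K[1,1],-np.ones(len(uv))]@P[:3,:3].T
    return P[:3,3]+d*((z-P[2,3])/d[:,2])[:,None]
def cloud(c):
    K,P=c["mtx"],c["pose"]; v,u=np.mgrid[:400,:640]; D=c["depth"]
    p=np.stack([(u-K[0,2])/K[0,0]*D,-(v-K[1,2])/K[1,1]*D,-D],-1)
    return p@P[:3,:3].T+P[:3,3]
E
python3 - <<'E'
from h import *
c=np.load("top0.npz"); im=c["pixels"]; W=cloud(c)
cv2.imwrite("pics/crop1.png",cv2.resize(im[95:240,200:470,::-1],None,fx=2.9,fy=2.9,interpolation=cv2.INTER_CUBIC))
hsv=cv2.cvtColor(im,cv2.COLOR_RGB2HSV)
print("mat z",np.median(W[110:120,250:270,2]),"table",np.median(W[210:225,360:420,2]))
m=((hsv[...,0]>8)&(hsv[...,0]<28)&(hsv[...,1]>50)&(hsv[...,2]>90)).astype(np.uint8)
m[:,:205]=0;m[:,343:]=0;m[:104]=0;m[230:]=0
# top faces by height too
for f,name in((m,"col"),):
  for k in cv2.findContours(f,cv2.RETR_EXTERNAL,cv2.CHAIN_APPROX_NONE)[0]:
    a=cv2.contourArea(k)
    if a<30: continue
    p=ray(c,k[:,0],31)[:,:2].astype(np.float32); r=cv2.minAreaRect(p)
    mm=np.zeros_like(m); cv2.drawContours(mm,[k],-1,1,-1)
    print(a,np.int32(k[:,0].mean(0)),np.round(r[0],1),np.round(r[1],1),round(r[2],1),"z",np.round(np.percentile(W[...,2][mm>0],[10,50,90]),1))
E
```

```text
mat z 3.455223591120216 table 0.5550132545913584
285.5 [317 194] [436.5  80.4] [ 34.7 105.9] 70.3 z [ 7.7 30.9 33.6]
379.0 [273 190] [443.8 207.6] [ 35.7 102.8] 83.7 z [23.4 30.9 33.8]
334.0 [229 187] [444.3 335.6] [100.7  32.3] 2.1 z [27.1 31.  33.8]
64.5 [294 165] [522.4 148.4] [33.1 34.1] 67.7 z [ 4.  20.4 23.5]
69.0 [252 163] [518.2 268.3] [25.4 44.7] 28.4 z [ 4.  20.1 23.4]
217.0 [232 137] [601.  332.8] [65.8 35.1] 15.9 z [20.2 30.8 33.7]
322.5 [277 139] [596.4 199.9] [ 39.2 110.6] 68.8 z [ 5.7 30.8 34.3]
411.5 [317 140] [596.8  80.3] [ 35.  133.3] 89.4 z [ 5.7 30.9 34. ]
```

View pics/crop1.png

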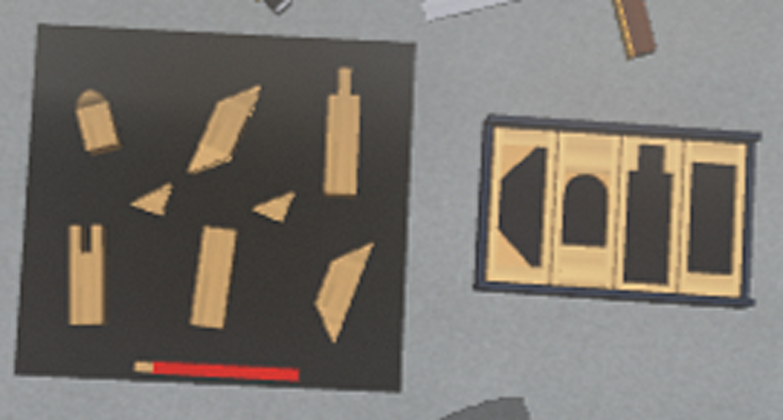

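The crop confirms the choice: the upright has its tenon up at crop (343,130), and the fork is at (87,275). The trapezium is at (344,290) with its long side to the right, and the stop is at (97,122). The nests run left to right: brace, stop, upright, arm, all with +x up. Next I'll measure the poses more precisely.

Run:
```python
from h import *
c=np.load("top0.npz"); s=np.load("side0.npz"); im=c["pixels"]; W=cloud(c)
hsv=cv2.cvtColor(im,cv2.COLOR_RGB2HSV)
wood=((hsv[...,0]>8)&(hsv[...,0]<28)&(hsv[...,1]>50)&(hsv[...,2]>90))
m=(wood&(W[...,2]>24)&(W[...,2]<40)).astype(np.uint8)
m[:,:205]=0;m[:,343:]=0;m[:104]=0;m[230:]=0
n,L,st,ce=cv2.connectedComponentsWithStats(m,connectivity=4)
for i in range(1,n):
    if st[i,4]<120: continue
    v,u=np.where(L==i); p=ray(c,np.c_[u,v],31)[:,:2]
    q=p-p.mean(0); a=np.linalg.svd(q,full_matrices=False)[2][0]; a=a if a[0]>0 else -a
    x=q@a; y=q@np.array([-a[1],a[0]])
    r=cv2.minAreaRect(p.astype(np.float32))
    px=a; mid=p.mean(0)+a*(x.max()+x.min())/2+np.array([-a[1],a[0]])*(y.max()+y.min())/2
    # width-wise axis fit: midpoints of slices
    print(np.int32(ce[i]),"cen",p.mean(0).round(1),"mid",mid.round(1),"yaw",np.degrees(np.arctan2(a[1],a[0])).round(1),"LxW",np.ptp(x).round(1),np.ptp(y).round(1),"rect",np.round(r[0],1),np.round(r[1],1),round(r[2],1),"area",st[i,4])
# tray
t=(wood).astype(np.uint8); t[:,:366]=0;t[:,462:]=0;t[:134]=0;t[202:]=0
k=np.vstack([k for k in cv2.findContours(t,cv2.RETR_EXTERNAL,cv2.CHAIN_APPROX_NONE)[0] if cv2.contourArea(k)>50])
r=cv2.minAreaRect(ray(c,k[:,0],20)[:,:2].astype(np.float32)); print("plates",np.round(r[0],1),np.round(r[1],1),r[2])
d=(1-t); hull=np.zeros_like(t); cv2.drawContours(hull,[cv2.convexHull(k)],-1,1,-1); hull=cv2.erode(hull,np.ones((3,3)))
n,L,st,ce=cv2.connectedComponentsWithStats((d&hull).astype(np.uint8),connectivity=4)
for i in range(1,n):
    if st[i,4]<80: continue
    v,u=np.where(L==i); p=ray(c,np.c_[u,v],20)[:,:2]; r=cv2.minAreaRect(p.astype(np.float32))
    print(np.int32(ce[i]),np.round(r[0],1),np.round(r[1],1),round(r[2],1),"ztray",np.median(W[v,u,2]))
```

```text
[317 142] cen [588.5  79. ] mid [595.6  78.8] yaw -0.9 LxW 129.5 31.9 rect [595.6  78.8] [ 31.9 129.5] 89.0 area 400
[277 139] cen [596.4 200.4] mid [597.3 200.3] yaw -30.4 LxW 107.4 38.9 rect [597.1 200.1] [ 32.9 104. ] 68.7 area 296
[232 136] cen [601.6 331.7] mid [603.  332.2] yaw 18.2 LxW 60.9 33.0 rect [603.1 332.3] [60.7 32.9] 15.9 area 213
[229 190] cen [440.2 334.6] mid [442.9 334.8] yaw 3.8 LxW 98.7 33.5 rect [442.8 335.6] [97.8 32.3] 2.1 area 354
[273 190] cen [443.  206.5] mid [443.2 206.3] yaw -6.2 LxW 100.6 32.8 rect [443.2 206.2] [ 32.8 100.6] 83.7 area 380
[317 194] cen [434.7  77.4] mid [434.7  79.7] yaw -19.4 LxW 101.0 32.0 rect [434.8  79.6] [ 31.9 101. ] 70.3 area 287
plates [ 523.1 -205.9] [265.8 163.2] 87.5213394165039
[422 170] [ 521.4 -238.8] [ 44.  141.8] 87.6 ztray 12.68339567736382
[380 165] [ 526.2 -106.8] [ 44.3 121.6] 87.6 ztray 12.605599204635382
[444 169] [ 518.5 -304.4] [ 43.4 112. ] 87.6 ztray 12.713027849059017
[401 167] [ 522.2 -172.3] [69.4 42.2] 0.4 ztray 12.98064597563166
```

```bash
python3 -m inch '[[[0,0,-1.3],[0.01725,0.0288,-0.0027],0.06],[[0,0,-1.3],[0.01725,0.0288,-0.0027],0.06],[[0,0,-1.3],[0.01725,0.0288,-0.0027],0.06],[[0,0,-1.3],[0.01725,0.0288,-0.0027],0.06],[[0,0,-1.3],[0.01725,0.0288,-0.0027],0.06],[[0,0,-1.3],[0.01725,0.0288,-0.0027],0.06],[[0,0,-1.3],[0.01725,0.0288,-0.0027],0.06],[[0,0,-1.3],[0.01725,0.0288,-0.0027],0.06],[[0,0,-1.3],[0.01725,0.0288,-0.0027],0.06],[[0,0,-1.3],[0.01725,0.0288,-0.0027],0.06]]' 30
python3 -m inch '[[[0,0,-1.3],[0.01725,0.0288,-0.0027],0.06],[[0,0,-1.3],[0.01725,0.0288,-0.0027],0.06],[[0,0,-1.3],[0.01725,0.0288,-0.0027],0.06],[[0,0,-1.3],[0.01725,0.0288,-0.0027],0.06],[[0,0,-1.3],[0.01725,0.0288,-0.0027],0.06],[[0,0,-1.3],[0.01725,0.0288,-0.0027],0.06],[[0,0,-1.3],[0.01725,0.0288,-0.0027],0.06],[[0,0,-1.3],[0.01725,0.0288,-0.0027],0.06],[[0,0,-1.3],[0.01725,0.0288,-0.0027],0.06],[[0,0,0],[0,0,0],0.06]]'
python3 -c "
from cell import manip; s=manip.read_state(); print(s['joints'],s['wrist_force'])"
```

```text
clock: 0.93
eef_pos: [408.6, -207.3, 178.2]
eef_rot: [-1.571, -0.0, -2.927]
wrist_force: [1.4, -0.8, -0.0]
finger_gap: 60.0
clock: 1.77
eef_pos: [564.6, 54.4, 153.0]
eef_rot: [-1.571, -0.001, -3.128]
wrist_force: [-1.0, -0.2, -0.4]
finger_gap: 60.0
[3.11116901e-02 3.85298353e-01 1.53262610e+00 7.14276958e-04
 1.22466347e+00 1.58803921e+00] [-0.95729639 -0.20384872 -0.37986985]
```

```bash
python3 -m inch '[[[0,0,-1.7],[0.016,0.025,0],0.06],[[0,0,0],[0,0,-0.03],0.06],[[0,0,0],[0,0,-0.03],0.06],[[0,0,0],[0,0,-0.03],0.06],[[0,0,0],[0,0,0],0.06],[[0,0,0],[0,0,0],0.06],[[0,0,0],[0,0,0],0.06],[[0,0,0],[0,0,0],0.06],[[0,0,0],[0,0,0],0.06],[[0,0,0],[0,0,0],0.06]]'
python3 - <<'E'
from h import *
from cell import imaging
c=imaging.camera("side"); cv2.imwrite("pics/side1.png",cv2.resize(c["pixels"][130:290,180:380,::-1],None,fx=3.5,fy=3.5))
E
```

```text
clock: 2.6
eef_pos: [579.9, 75.2, 65.4]
eef_rot: [-1.571, 0.002, 3.123]
wrist_force: [-0.7, 1.1, 0.7]
finger_gap: 59.7
```

View pics/side1.png

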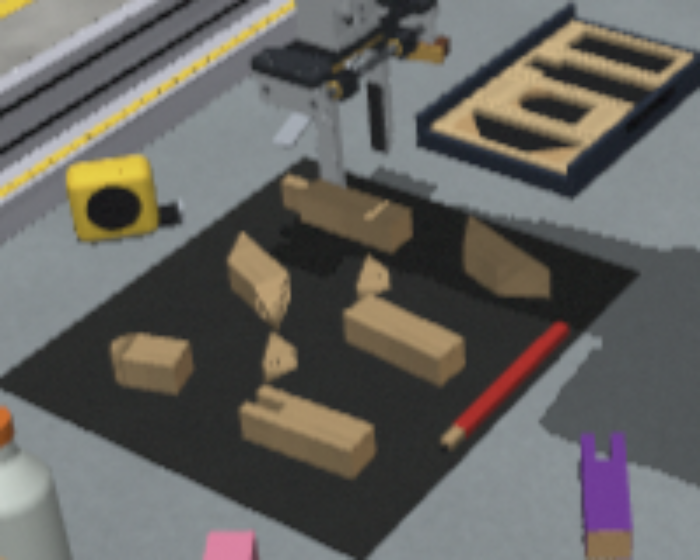

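The side crop shows the fingers straddling the upright at crop (345,150–210), with clear room on both sides. I'll go down and grip.

```bash
python3 -m inch '[[[0,0,0],[0,0.004,-0.02],0.06],[[0,0,0],[0,0,-0.02],0.06],[[0,0,0],[0,0,-0.012],0.06],[[0,0,0],[0,0,0],0.06],[[0,0,0],[0,0,0],0.02],[[0,0,0],[0,0,0],0.02],[[0,0,0],[0,0,0],0.02],[[0,0,0],[0,0,0],0.02],[[0,0,0],[0,0,0],0.02],[[0,0,0],[0,0,0],0.02]]' 30
python3 -m inch '[[[0,0,0],[0,0,0],0.02],[[0,0,0],[0,0,0],0.02],[[0,0,0],[0,0,0.02],0.02],[[0,0,0],[0,0,0.03],0.02],[[0,0,0],[0,0,0.03],0.02],[[0,0,0],[0,0,0.01],0.02],[[0,0,0],[0,0,0],0.02],[[0,0,0],[0,0,0],0.02],[[0,0,0],[0,0,0],0.02],[[0,0,0],[0,0,0],0.02]]'
```

```text
clock: 3.48
eef_pos: [579.8, 79.3, 12.9]
eef_rot: [-1.571, 0.001, 3.124]
wrist_force: [-1.2, -0.0, 6.1]
finger_gap: 31.4
clock: 4.32
eef_pos: [578.6, 79.2, 100.3]
eef_rot: [-1.571, -0.003, 3.124]
wrist_force: [0.5, -0.2, -0.9]
finger_gap: 31.8
```

```bash
python3 -m inch '[[[0,0,-0.2],[-0.008,-0.035,0],0.02],[[0,0,-0.2],[-0.008,-0.035,0],0.02],[[0,0,-0.2],[-0.008,-0.035,0],0.02],[[0,0,-0.2],[-0.008,-0.035,0],0.02],[[0,0,-0.2],[-0.008,-0.035,0],0.02],[[0,0,-0.2],[-0.008,-0.035,0],0.02],[[0,0,-0.2],[-0.008,-0.035,0],0.02],[[0,0,0],[-0.008,-0.035,0],0.02],[[0,0,0],[-0.008,-0.03,0],0.02],[[0,0,0],[0,-0.007,0],0.02]]'
python3 -m inch '[[[0,0,0],[0,0,-0.02],0.02],[[0,0,0],[0,0,-0.01],0.02],[[0,0,0],[0,0,0],0.02],[[0,0,0],[0,0,0],0.02],[[0,0,0],[0,0,0],0.02],[[0,0,0],[0,0,0],0.02],[[0,0,0],[0,0,0],0.02],[[0,0,0],[0,0,0],0.02],[[0,0,0],[0,0,0],0.02],[[0,0,0],[0,0,0],0.02]]'
python3 - <<'E'
from h import *
from cell import imaging
c=imaging.camera("top"); d=imaging.camera("side")
cv2.imwrite("pics/a1.png",np.hstack([cv2.resize(x[...,::-1],(390,400),interpolation=cv2.INTER_CUBIC) for x in (c["pixels"][110:230,345:462],d["pixels"][100:200,290:388])]))
E
```

```text
clock: 5.15
eef_pos: [505.6, -241.3, 100.9]
eef_rot: [-1.571, -0.002, 3.096]
wrist_force: [0.6, -0.0, -1.3]
finger_gap: 31.4
clock: 5.98
eef_pos: [507.5, -237.7, 72.3]
eef_rot: [-1.571, 0.0, 3.099]
wrist_force: [0.3, 0.3, -0.5]
finger_gap: 31.5
```

View pics/a1.png

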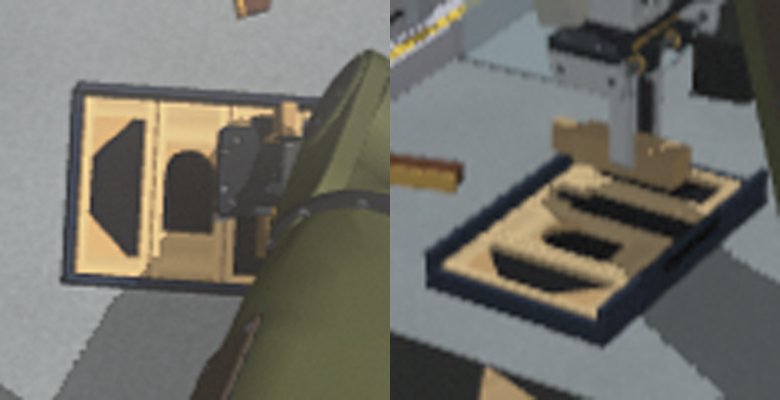

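The left half shows the upright held over the third nest, and the right half shows it hanging level. I'll lower it with a 1.5 mm correction.

```bash
python3 -m inch '[[[0,0,0],[-0.0015,0,-0.02],0.02],[[0,0,0],[0,0,-0.015],0.02],[[0,0,0],[0,0,-0.008],0.02],[[0,0,0],[0,0,-0.003],0.02],[[0,0,0],[0,0,-0.002],0.02],[[0,0,0],[0,0,-0.001],0.02],[[0,0,0],[0,0,0],0.02],[[0,0,0],[0,0,0],0.02],[[0,0,0],[0,0,0],0.02],[[0,0,0],[0,0,0],0.02]]'
```

```text
clock: 6.92
eef_pos: [506.1, -237.8, 23.5]
eef_rot: [-1.571, 0.0, 3.099]
wrist_force: [0.3, 0.0, -0.1]
finger_gap: 31.7
```

```bash
python3 -m inch '[[[0,0,0],[0,0,-0.0005],0.02],[[0,0,0],[0,0,-0.0005],0.02],[[0,0,0],[0,0,-0.0005],0.02],[[0,0,0],[0,0,-0.0003],0.02],[[0,0,0],[0,0,0],0.02],[[0,0,0],[0,0,0],0.02],[[0,0,0],[0,0,0],0.02],[[0,0,0],[0,0,0],0.02],[[0,0,0],[0,0,0],0.02],[[0,0,0],[0,0,0],0.02]]'
```

```text
clock: 7.75
eef_pos: [505.9, -237.8, 21.9]
eef_rot: [-1.571, 0.0, 3.099]
wrist_force: [-3.4, 1.4, 6.9]
finger_gap: 32.0
```

Contact reads about 7 N at the expected height. Release, lift, and look.

```bash
python3 -m inch '[[[0,0,0],[0,0,0],0.033],[[0,0,0],[0,0,0],0.036],[[0,0,0],[0,0,0],0.04],[[0,0,0],[0,0,0],0.044],[[0,0,0],[0,0,0],0.044],[[0,0,0],[0,0,0.01],0.044],[[0,0,0],[0,0,0.02],0.044],[[0,0,0],[0,0,0.03],0.044],[[0,0,0],[0,0,0.035],0.05],[[0,0,0],[0,0,0.035],0.06]]'
python3 -m inch '[[[0,0,0],[0,0.04,0.01],0.06],[[0,0,0],[0,0.04,0],0.06],[[0,0,0],[0,0.04,0],0.06],[[0,0,0.4],[-0.005,0.04,0],0.06],[[0,0,0.5],[-0.005,0.04,0],0.06],[[0,0,0.5],[-0.005,0.04,0],0.06],[[0,0,0.5],[-0.005,0.04,0],0.06],[[0,0,0.5],[-0.005,0.04,0],0.06],[[0,0,0.5],[-0.005,0.04,0],0.06],[[0,0,0.5],[-0.005,0.04,0],0.06]]'
python3 - <<'E'
from h import *
from cell import imaging,manip
c=imaging.camera("top"); d=imaging.camera("side"); print(manip.read_state()["joints"])
cv2.imwrite("pics/a2.png",np.hstack([cv2.resize(x[...,::-1],(390,400),interpolation=cv2.INTER_CUBIC) for x in (c["pixels"][110:230,355:472],d["pixels"][100:200,290:388])]))
E
```

```text
clock: 8.58
eef_pos: [505.5, -237.5, 153.4]
eef_rot: [-1.571, -0.0, 3.099]
wrist_force: [0.6, -1.0, 0.4]
finger_gap: 53.7
clock: 9.42
eef_pos: [470.3, 164.1, 162.3]
eef_rot: [-1.571, 0.001, -3.124]
wrist_force: [1.0, -0.8, -0.6]
finger_gap: 60.0
[2.66978607e-01 2.26845284e-01 1.71835672e+00 7.28022901e-04
 1.19546220e+00 1.81513878e+00]
```

View pics/a2.png

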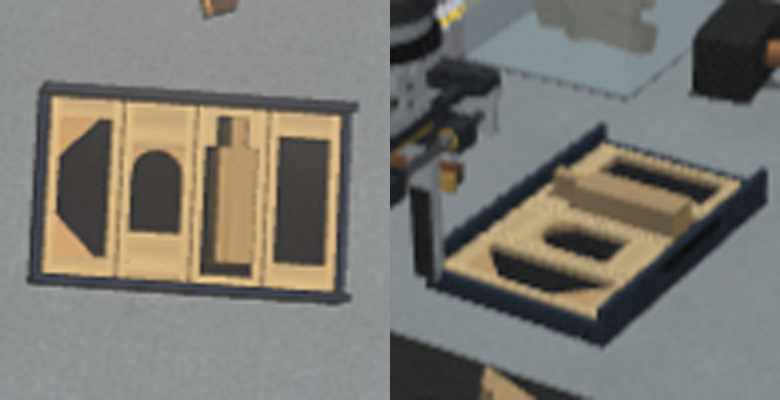

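The upright sits in the third nest, with its tenon in the narrow part at left crop (233,135). Now the forked arm.

```bash
python3 -m inch '[[[0,0,0.3],[-0.008,0.034,0],0.06],[[0,0,0.3],[-0.008,0.034,0],0.06],[[0,0,0.3],[-0.008,0.034,0],0.06],[[0,0,0.2],[-0.008,0.034,0],0.06],[[0,0,0],[-0.007,0.035,0],0.06],[[0,0,0],[0,0,-0.03],0.06],[[0,0,0],[0,0,-0.04],0.06],[[0,0,0],[0,0,-0.03],0.06],[[0,0,0],[0,0,0],0.06],[[0,0,0],[0,0,0],0.06]]'
python3 -m inch '[[[0,0,0],[0,0,0],0.06],[[0,0,0],[0,0,0],0.06],[[0,0,0],[0,0,0],0.06],[[0,0,0],[0,0,0],0.06],[[0,0,0],[0,0,0],0.06],[[0,0,0],[0,0,0],0.06],[[0,0,0],[0,0,0],0.06],[[0,0,0],[0,0,0],0.06],[[0,0,0],[0,0,0],0.06],[[0,0,0],[0,0,0],0.06]]'
```

```text
clock: 10.35
eef_pos: [431.9, 332.7, 61.6]
eef_rot: [-1.57, -0.001, -3.106]
wrist_force: [-0.6, 0.6, 1.2]
finger_gap: 60.1
clock: 11.18
eef_pos: [431.9, 333.3, 61.3]
eef_rot: [-1.571, -0.0, -3.105]
wrist_force: [0.5, -0.1, 0.7]
finger_gap: 60.1
```

```bash
python3 -m inch '[[[0,0,0],[-0.001,0.0015,-0.02],0.06],[[0,0,0],[0,0,-0.018],0.06],[[0,0,0],[0,0,-0.01],0.06],[[0,0,0],[0,0,0],0.06],[[0,0,0],[0,0,0],0.02],[[0,0,0],[0,0,0],0.02],[[0,0,0],[0,0,0],0.02],[[0,0,0],[0,0,0],0.02],[[0,0,0],[0,0,0],0.02],[[0,0,0],[0,0,0],0.02]]' 30
python3 -m inch '[[[0,0,0],[0,0,0],0.02],[[0,0,0],[0,0,0],0.02],[[0,0,0],[0,0,0.02],0.02],[[0,0,0],[0,0,0.03],0.02],[[0,0,0],[0,0,0.03],0.02],[[0,0,0],[0,0,0.01],0.02],[[0,0,0],[0,0,0],0.02],[[0,0,0],[0,0,0],0.02],[[0,0,0],[0,0,0],0.02],[[0,0,0],[0,0,0],0.02]]'
```

```text
clock: 12.02
eef_pos: [431.2, 335.0, 14.0]
eef_rot: [-1.571, 0.001, -3.105]
wrist_force: [-0.1, -0.4, 6.3]
finger_gap: 32.0
clock: 12.85
eef_pos: [430.3, 334.3, 101.6]
eef_rot: [-1.569, -0.002, -3.105]
wrist_force: [0.4, 0.2, -0.0]
finger_gap: 32.0
```

```bash
python3 -m inch '[[[0,0,-0.3],[0.0045,-0.0375,0],0.02],[[0,0,-0.3],[0.0045,-0.0375,0],0.02],[[0,0,-0.3],[0.0045,-0.0375,0],0.02],[[0,0,-0.3],[0.0045,-0.0375,0],0.02],[[0,0,-0.3],[0.0045,-0.0375,0],0.02],[[0,0,-0.3],[0.0045,-0.0375,0],0.02],[[0,0,-0.3],[0.0045,-0.0375,0],0.02],[[0,0,-0.3],[0.0045,-0.0375,0],0.02],[[0,0,-0.3],[0.0045,-0.0375,0],0.02],[[0,0,-0.3],[0.0045,-0.0375,0],0.02]]'
python3 -m inch '[[[0,0,-0.3],[0.0045,-0.0375,0],0.02],[[0,0,-0.3],[0.0045,-0.0375,0],0.02],[[0,0,-0.3],[0.0045,-0.0375,0],0.02],[[0,0,-0.3],[0.0045,-0.0375,0],0.02],[[0,0,-0.3],[0.0045,-0.0375,0],0.02],[[0,0,0],[0.0045,-0.0375,0],0.02],[[0,0,0],[0.004,-0.03,0],0.02],[[0,0,0],[0,-0.009,0],0.02],[[0,0,0],[0,0,-0.02],0.02],[[0,0,0],[0,0,-0.01],0.02]]'
python3 -m inch '[[[0,0,0],[0,0,0],0.02],[[0,0,0],[0,0,0],0.02],[[0,0,0],[0,0,0],0.02],[[0,0,0],[0,0,0],0.02],[[0,0,0],[0,0,0],0.02],[[0,0,0],[0,0,0],0.02],[[0,0,0],[0,0,0],0.02],[[0,0,0],[0,0,0],0.02],[[0,0,0],[0,0,0],0.02],[[0,0,0],[0,0,0],0.02]]'
```

```text
clock: 13.68
eef_pos: [475.3, -42.0, 102.4]
eef_rot: [-1.571, -0.002, 3.125]
wrist_force: [0.9, 0.7, -0.3]
finger_gap: 31.8
clock: 14.52
eef_pos: [505.9, -304.0, 70.6]
eef_rot: [-1.572, -0.002, 3.098]
wrist_force: [-0.2, 0.5, -1.8]
finger_gap: 31.7
clock: 15.35
eef_pos: [506.9, -304.3, 73.4]
eef_rot: [-1.571, 0.0, 3.099]
wrist_force: [-0.7, 0.2, 0.2]
finger_gap: 31.9
```

```bash
python3 -m inch '[[[0,0,0],[0.0005,0,-0.02],0.02],[[0,0,0],[0,0,-0.015],0.02],[[0,0,0],[0,0,-0.008],0.02],[[0,0,0],[0,0,-0.003],0.02],[[0,0,0],[0,0,-0.002],0.02],[[0,0,0],[0,0,-0.001],0.02],[[0,0,0],[0,0,0],0.02],[[0,0,0],[0,0,0],0.02],[[0,0,0],[0,0,0],0.02],[[0,0,0],[0,0,0],0.02]]'
python3 -m inch '[[[0,0,0],[0,0,-0.0005],0.02],[[0,0,0],[0,0,-0.0005],0.02],[[0,0,0],[0,0,0],0.02],[[0,0,0],[0,0,0],0.02],[[0,0,0],[0,0,0],0.02],[[0,0,0],[0,0,0],0.02],[[0,0,0],[0,0,0],0.02],[[0,0,0],[0,0,0],0.02],[[0,0,0],[0,0,0],0.02],[[0,0,0],[0,0,0],0.02]]'
```

```text
clock: 16.18
eef_pos: [507.6, -304.4, 24.8]
eef_rot: [-1.57, 0.001, 3.099]
wrist_force: [0.2, -1.2, -0.3]
finger_gap: 31.5
clock: 17.02
eef_pos: [507.4, -304.2, 23.4]
eef_rot: [-1.571, 0.0, 3.099]
wrist_force: [-0.2, 0.2, -1.4]
finger_gap: 31.7
```

```bash
python3 -m inch '[[[0,0,0],[0,0,-0.0003],0.02],[[0,0,0],[0,0,-0.0003],0.02],[[0,0,0],[0,0,-0.0002],0.02],[[0,0,0],[0,0,0],0.02],[[0,0,0],[0,0,0],0.02],[[0,0,0],[0,0,0],0.02],[[0,0,0],[0,0,0],0.02],[[0,0,0],[0,0,0],0.02],[[0,0,0],[0,0,0],0.02],[[0,0,0],[0,0,0],0.02]]'
```

```text
clock: 17.85
eef_pos: [507.4, -304.3, 23.1]
eef_rot: [-1.571, 0.0, 3.099]
wrist_force: [-3.0, 1.2, 6.6]
finger_gap: 31.5
```

```bash
python3 -m inch '[[[0,0,0],[0,0,0],0.033],[[0,0,0],[0,0,0],0.036],[[0,0,0],[0,0,0],0.04],[[0,0,0],[0,0,0],0.044],[[0,0,0],[0,0,0],0.044],[[0,0,0],[0,0,0.01],0.044],[[0,0,0],[0,0,0.02],0.044],[[0,0,0],[0,0,0.03],0.044],[[0,0,0],[0,0,0.035],0.05],[[0,0,0],[0,0,0.035],0.06]]'
python3 -m inch '[[[0,0,-1.7],[-0.0065,0.035,0],0.06],[[0,0,-1.7],[-0.0065,0.035,0],0.06],[[0,0,-1.7],[-0.0065,0.035,0],0.06],[[0,0,-1.7],[-0.0065,0.035,0],0.06],[[0,0,-1.7],[-0.0065,0.035,0],0.06],[[0,0,-1.7],[-0.0065,0.035,0],0.06],[[0,0,-1.7],[-0.0065,0.035,0],0.06],[[0,0,-1.7],[-0.0065,0.035,0],0.06],[[0,0,-1.7],[-0.0065,0.035,0],0.06],[[0,0,-1.8],[-0.0065,0.035,0],0.06]]'
python3 -m inch '[[[0,0,0],[-0.0065,0.034,0],0.06],[[0,0,0],[0,0,-0.03],0.06],[[0,0,0],[0,0,-0.04],0.06],[[0,0,0],[0,0,-0.025],0.06],[[0,0,0],[0,0,0],0.06],[[0,0,0],[0,0,0],0.06],[[0,0,0],[0,0,0],0.06],[[0,0,0],[0,0,0],0.06],[[0,0,0],[0,0,0],0.06],[[0,0,0],[0,0,0],0.06]]'
```

```text
clock: 18.68
eef_pos: [507.1, -304.0, 154.6]
eef_rot: [-1.571, -0.0, 3.099]
wrist_force: [0.4, 0.9, 0.9]
finger_gap: 53.5
clock: 19.52
eef_pos: [441.8, 47.3, 153.4]
eef_rot: [-1.571, 0.001, 2.799]
wrist_force: [1.5, -0.4, 0.4]
finger_gap: 59.8
clock: 20.35
eef_pos: [436.5, 79.7, 58.6]
eef_rot: [-1.572, 0.002, 2.801]
wrist_force: [0.1, -0.2, 0.5]
finger_gap: 60.0
```

```bash
python3 -m inch '[[[0,0,0],[-0.001,0,-0.02],0.06],[[0,0,0],[0,0,-0.017],0.06],[[0,0,0],[0,0,-0.008],0.06],[[0,0,0],[0,0,0],0.06],[[0,0,0],[0,0,0],0.02],[[0,0,0],[0,0,0],0.02],[[0,0,0],[0,0,0],0.02],[[0,0,0],[0,0,0],0.02],[[0,0,0],[0,0,0],0.02],[[0,0,0],[0,0,0],0.02]]' 30
python3 -m inch '[[[0,0,0],[0,0,0],0.02],[[0,0,0],[0,0,0],0.02],[[0,0,0],[0,0,0.02],0.02],[[0,0,0],[0,0,0.03],0.02],[[0,0,0],[0,0,0.03],0.02],[[0,0,0],[0,0,0.01],0.02],[[0,0,0],[0,0,0],0.02],[[0,0,0],[0,0,0],0.02],[[0,0,0],[0,0,0],0.02],[[0,0,0],[0,0,0],0.02]]'
```

```text
clock: 21.18
eef_pos: [435.3, 79.8, 13.1]
eef_rot: [-1.571, 0.001, 2.801]
wrist_force: [-2.9, 1.1, 6.4]
finger_gap: 31.5
clock: 22.02
eef_pos: [434.1, 79.7, 101.1]
eef_rot: [-1.57, -0.002, 2.801]
wrist_force: [0.2, 0.9, 0.2]
finger_gap: 31.6
```

```bash
python3 -m inch '[[[0,0,2.8],[0.0153,-0.031,0],0.02],[[0,0,2.8],[0.0153,-0.031,0],0.02],[[0,0,2.8],[0.0153,-0.031,0],0.02],[[0,0,2.8],[0.0153,-0.031,0],0.02],[[0,0,2.8],[0.0153,-0.031,0],0.02],[[0,0,3],[0.0155,-0.0315,0],0.02],[[0,0,0],[0,0,0],0.02],[[0,0,0],[0,0,-0.02],0.02],[[0,0,0],[0,0,-0.01],0.02],[[0,0,0],[0,0,0],0.02]]'
python3 -m inch '[[[0,0,0],[0,0,0],0.02],[[0,0,0],[0,0,0],0.02],[[0,0,0],[0,0,0],0.02],[[0,0,0],[0,0,0],0.02],[[0,0,0],[0,0,0],0.02],[[0,0,0],[0,0,0],0.02],[[0,0,0],[0,0,0],0.02],[[0,0,0],[0,0,0],0.02],[[0,0,0],[0,0,0],0.02],[[0,0,0],[0,0,0],0.02]]'
python3 - <<'E'
from h import *
from cell import imaging
c=imaging.camera("top"); d=imaging.camera("side")
cv2.imwrite("pics/a3.png",np.hstack([cv2.resize(x[...,::-1],(390,400),interpolation=cv2.INTER_CUBIC) for x in (c["pixels"][110:230,355:472],d["pixels"][100:200,290:388])]))
E
```

```text
clock: 22.85
eef_pos: [525.1, -106.0, 69.4]
eef_rot: [-1.572, -0.005, 3.097]
wrist_force: [-0.7, -0.7, -0.8]
finger_gap: 31.9
clock: 23.68
eef_pos: [526.9, -106.8, 72.6]
eef_rot: [-1.571, 0.0, 3.097]
wrist_force: [0.6, -0.0, -0.5]
finger_gap: 31.5
```

View pics/a3.png

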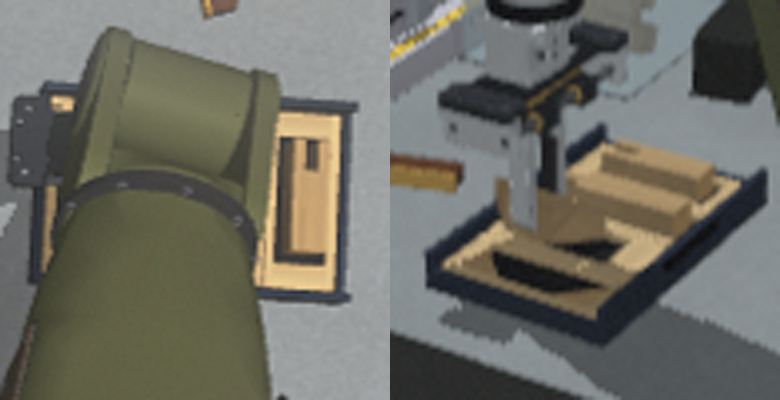

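The left half shows the forked arm flat in its nest at crop (302,200). The right half shows the brace over nest 1. I'll lower it.

```bash
python3 -m inch '[[[0,0,0],[0.0003,0,-0.02],0.02],[[0,0,0],[0,0,-0.015],0.02],[[0,0,0],[0,0,-0.008],0.02],[[0,0,0],[0,0,-0.003],0.02],[[0,0,0],[0,0,-0.002],0.02],[[0,0,0],[0,0,-0.001],0.02],[[0,0,0],[0,0,0],0.02],[[0,0,0],[0,0,0],0.02],[[0,0,0],[0,0,0],0.02],[[0,0,0],[0,0,0],0.02]]'
python3 -m inch '[[[0,0,0],[0,0,-0.0005],0.02],[[0,0,0],[0,0,-0.0005],0.02],[[0,0,0],[0,0,-0.0005],0.02],[[0,0,0],[0,0,0],0.02],[[0,0,0],[0,0,0],0.02],[[0,0,0],[0,0,0],0.02],[[0,0,0],[0,0,0],0.02],[[0,0,0],[0,0,0],0.02],[[0,0,0],[0,0,0],0.02],[[0,0,0],[0,0,0],0.02]]'
```

```text
clock: 24.62
eef_pos: [527.4, -106.8, 23.9]
eef_rot: [-1.571, 0.001, 3.097]
wrist_force: [0.5, 0.0, -0.1]
finger_gap: 31.7
clock: 25.45
eef_pos: [527.2, -106.8, 22.1]
eef_rot: [-1.571, 0.0, 3.097]
wrist_force: [-1.6, 0.5, 3.2]
finger_gap: 31.5
```

```bash
python3 -m inch '[[[0,0,0],[0,0,0],0.033],[[0,0,0],[0,0,0],0.036],[[0,0,0],[0,0,0],0.04],[[0,0,0],[0,0,0],0.044],[[0,0,0],[0,0,0],0.044],[[0,0,0],[0,0,0.01],0.044],[[0,0,0],[0,0,0.02],0.044],[[0,0,0],[0,0,0.03],0.044],[[0,0,0],[0,0,0.035],0.05],[[0,0,0],[0,0,0.035],0.06]]'
python3 -m inch '[[[0,0,1.6],[0.0058,0.0365,0],0.06],[[0,0,1.6],[0.0058,0.0365,0],0.06],[[0,0,1.6],[0.0058,0.0365,0],0.06],[[0,0,1.6],[0.0058,0.0365,0],0.06],[[0,0,1.6],[0.0058,0.0365,0],0.06],[[0,0,1.6],[0.0058,0.0365,0],0.06],[[0,0,1.6],[0.0058,0.0365,0],0.06],[[0,0,1.6],[0.0058,0.0365,0],0.06],[[0,0,1.6],[0.0058,0.0365,0],0.06],[[0,0,1.6],[0.0058,0.0365,0],0.06]]'
python3 -m inch '[[[0,0,1.6],[0.006,0.0365,0],0.06],[[0,0,1.4],[0.006,0.0355,0],0.06],[[0,0,0],[0,0,-0.03],0.06],[[0,0,0],[0,0,-0.04],0.06],[[0,0,0],[0,0,-0.02],0.06],[[0,0,0],[0,0,0],0.06],[[0,0,0],[0,0,0],0.06],[[0,0,0],[0,0,0],0.06],[[0,0,0],[0,0,0],0.06],[[0,0,0],[0,0,0],0.06]]'
python3 - <<'E'
from h import *
from cell import imaging
c=imaging.camera("top"); d=imaging.camera("side")
cv2.imwrite("pics/a4.png",np.hstack([cv2.resize(x[...,::-1],(390,400),interpolation=cv2.INTER_CUBIC) for x in (c["pixels"][110:230,355:472],d["pixels"][170:270,190:288])]))
E
```

```text
clock: 26.28
eef_pos: [526.8, -106.6, 154.1]
eef_rot: [-1.571, -0.0, 3.097]
wrist_force: [-0.3, -0.7, 0.1]
finger_gap: 53.1
clock: 27.12
eef_pos: [585.1, 260.2, 153.0]
eef_rot: [-1.571, 0.001, -2.905]
wrist_force: [0.2, -0.3, 0.2]
finger_gap: 60.0
clock: 27.95
eef_pos: [598.0, 330.5, 64.2]
eef_rot: [-1.571, 0.003, -2.854]
wrist_force: [0.7, -0.8, 0.4]
finger_gap: 59.8
```

View pics/a4.png

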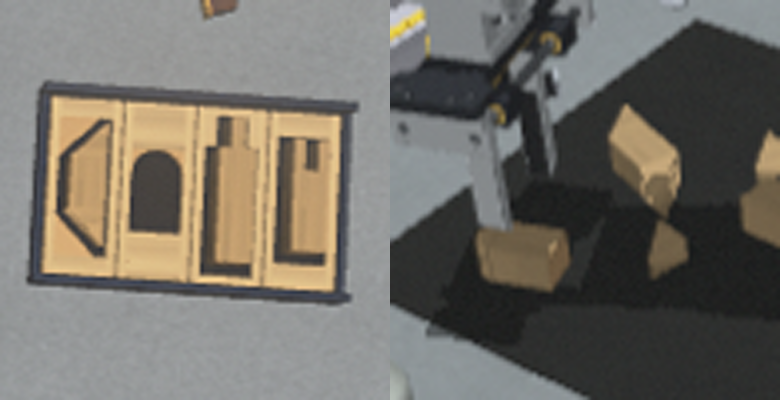

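Left: brace, upright and arm all lie flat in their nests. Right: the fingers are over the stop block at crop (520,255). Yaw is 16.5° as planned, so I'll go down 51 mm and grip.

```bash
python3 -m inch '[[[0,0,0],[-0.0005,0,-0.02],0.06],[[0,0,0],[0,0,-0.02],0.06],[[0,0,0],[0,0,-0.011],0.06],[[0,0,0],[0,0,0],0.06],[[0,0,0],[0,0,0],0.02],[[0,0,0],[0,0,0],0.02],[[0,0,0],[0,0,0],0.02],[[0,0,0],[0,0,0],0.02],[[0,0,0],[0,0,0],0.02],[[0,0,0],[0,0,0],0.02]]' 30
python3 -m inch '[[[0,0,0],[0,0,0],0.02],[[0,0,0],[0,0,0],0.02],[[0,0,0],[0,0,0.02],0.02],[[0,0,0],[0,0,0.03],0.02],[[0,0,0],[0,0,0.03],0.02],[[0,0,0],[0,0,0.01],0.02],[[0,0,0],[0,0,0],0.02],[[0,0,0],[0,0,0],0.02],[[0,0,0],[0,0,0],0.02],[[0,0,0],[0,0,0],0.02]]'
```

```text
clock: 28.88
eef_pos: [597.0, 330.4, 11.9]
eef_rot: [-1.571, 0.001, -2.854]
wrist_force: [-0.7, -1.2, 5.3]
finger_gap: 31.6
clock: 29.72
eef_pos: [596.0, 329.9, 98.9]
eef_rot: [-1.57, -0.003, -2.854]
wrist_force: [0.3, 0.5, 0.2]
finger_gap: 31.6
```

```bash
python3 -m inch '[[[0,0,-1.4],[-0.0056,-0.036,0],0.02],[[0,0,-1.4],[-0.0056,-0.036,0],0.02],[[0,0,-1.4],[-0.0056,-0.036,0],0.02],[[0,0,-1.4],[-0.0056,-0.036,0],0.02],[[0,0,-1.4],[-0.0056,-0.036,0],0.02],[[0,0,-1.4],[-0.0056,-0.036,0],0.02],[[0,0,-1.4],[-0.0056,-0.036,0],0.02],[[0,0,-1.4],[-0.0056,-0.036,0],0.02],[[0,0,-1.4],[-0.0056,-0.036,0],0.02],[[0,0,-1.4],[-0.0056,-0.036,0],0.02]]'
python3 -m inch '[[[0,0,-1.4],[-0.0056,-0.036,0],0.02],[[0,0,-1.4],[-0.0056,-0.036,0],0.02],[[0,0,-1.4],[-0.0056,-0.036,0],0.02],[[0,0,-0.7],[-0.0056,-0.035,0],0.02],[[0,0,0],[0,0,0],0.02],[[0,0,0],[0,0,-0.02],0.02],[[0,0,0],[0,0,-0.01],0.02],[[0,0,0],[0,0,0],0.02],[[0,0,0],[0,0,0],0.02],[[0,0,0],[0,0,0],0.02]]'
python3 -m inch '[[[0,0,0],[0,0,0],0.02],[[0,0,0],[0,0,0],0.02],[[0,0,0],[0,0,0],0.02],[[0,0,0],[0,0,0],0.02],[[0,0,0],[0,0,0],0.02],[[0,0,0],[0,0,0],0.02],[[0,0,0],[0,0,0],0.02],[[0,0,0],[0,0,0],0.02],[[0,0,0],[0,0,0],0.02],[[0,0,0],[0,0,0],0.02]]'
```

```text
clock: 30.55
eef_pos: [539.7, -31.3, 100.0]
eef_rot: [-1.571, -0.002, -3.1]
wrist_force: [0.6, -0.3, -0.3]
finger_gap: 31.7
clock: 31.38
eef_pos: [518.6, -172.3, 71.4]
eef_rot: [-1.571, 0.0, 3.1]
wrist_force: [-0.7, -1.0, 0.0]
finger_gap: 31.5
clock: 32.22
eef_pos: [518.3, -172.8, 71.0]
eef_rot: [-1.571, -0.0, 3.099]
wrist_force: [-0.3, -0.2, -0.8]
finger_gap: 31.8
```

```bash
python3 -m inch '[[[0,0,0],[0,0,-0.02],0.02],[[0,0,0],[0,0,-0.015],0.02],[[0,0,0],[0,0,-0.008],0.02],[[0,0,0],[0,0,-0.003],0.02],[[0,0,0],[0,0,-0.002],0.02],[[0,0,0],[0,0,-0.0005],0.02],[[0,0,0],[0,0,0],0.02],[[0,0,0],[0,0,0],0.02],[[0,0,0],[0,0,0],0.02],[[0,0,0],[0,0,0],0.02]]'
python3 -m inch '[[[0,0,0],[0,0,-0.0005],0.02],[[0,0,0],[0,0,-0.0005],0.02],[[0,0,0],[0,0,-0.0003],0.02],[[0,0,0],[0,0,0],0.02],[[0,0,0],[0,0,0],0.02],[[0,0,0],[0,0,0],0.02],[[0,0,0],[0,0,0],0.02],[[0,0,0],[0,0,0],0.02],[[0,0,0],[0,0,0],0.02],[[0,0,0],[0,0,0],0.02]]'
```

```text
clock: 33.05
eef_pos: [518.5, -172.8, 22.9]
eef_rot: [-1.571, 0.001, 3.099]
wrist_force: [-0.6, -0.1, 0.3]
finger_gap: 31.8
clock: 33.88
eef_pos: [518.3, -172.8, 21.3]
eef_rot: [-1.571, 0.0, 3.099]
wrist_force: [-0.4, 0.1, -0.6]
finger_gap: 31.5
```

```bash
python3 -m inch '[[[0,0,0],[0,0,-0.0003],0.02],[[0,0,0],[0,0,-0.0002],0.02],[[0,0,0],[0,0,0],0.02],[[0,0,0],[0,0,0],0.02],[[0,0,0],[0,0,0],0.02],[[0,0,0],[0,0,0],0.02],[[0,0,0],[0,0,0],0.02],[[0,0,0],[0,0,0],0.02],[[0,0,0],[0,0,0],0.02],[[0,0,0],[0,0,0],0.02]]'
```

```text
clock: 34.72
eef_pos: [518.3, -172.8, 20.9]
eef_rot: [-1.571, 0.0, 3.099]
wrist_force: [-2.1, 0.3, 5.9]
finger_gap: 31.5
```

```bash
python3 -m inch '[[[0,0,0],[0,0,0],0.033],[[0,0,0],[0,0,0],0.036],[[0,0,0],[0,0,0],0.04],[[0,0,0],[0,0,0],0.044],[[0,0,0],[0,0,0],0.044],[[0,0,0],[0,0,0.01],0.044],[[0,0,0],[0,0,0.02],0.044],[[0,0,0],[0,0,0.03],0.044],[[0,0,0],[0,0,0.035],0.05],[[0,0,0],[0,0,0.035],0.06]]'
python3 -m inch '[[[0,0,0],[0,0.035,0.01],0.06],[[0,0,0],[0,0.04,0.01],0.06],[[0,0,0],[0,0.04,0.01],0.06],[[0,0,0],[0,0.04,0.01],0.06],[[0,0,0],[0,0.04,0],0.06],[[0,0,0],[0,0.04,0],0.06],[[0,0,0],[0,0.04,0],0.06],[[0,0,0],[0,0.04,0],0.06],[[0,0,0],[0,0.03,0],0.06],[[0,0,0],[0,0,0],0.06]]'
python3 -m inch '[[[0,0,0],[0,0,0],0.06],[[0,0,0],[0,0,0],0.06],[[0,0,0],[0,0,0],0.06],[[0,0,0],[0,0,0],0.06],[[0,0,0],[0,0,0],0.06],[[0,0,0],[0,0,0],0.06],[[0,0,0],[0,0,0],0.06],[[0,0,0],[0,0,0],0.06],[[0,0,0],[0,0,0],0.06],[[0,0,0],[0,0,0],0.06]]'
python3 - <<'E'
from h import *
from cell import imaging
c=imaging.camera("top"); d=imaging.camera("side"); W=cloud(c)
cv2.imwrite("pics/a5.png",np.hstack([cv2.resize(x[...,::-1],(390,400),interpolation=cv2.INTER_CUBIC) for x in (c["pixels"][110:230,355:472],d["pixels"][100:220,230:347])]))
n={"brace":(527.3,-107),"stop":(524.5,-172.9),"upright":(521.7,-238.9),"arm":(518.9,-304.8)}
a=np.radians(-2.45); R=np.array([[np.cos(a),-np.sin(a)],[np.sin(a),np.cos(a)]])
P=W[125:215,360:470].reshape(-1,3)
for k,o in n.items():
    q=(P[:,:2]-o)@R; s=(abs(q[:,0])<75)&(abs(q[:,1])<28)&(P[:,2]>33)&(P[:,2]<46)
    m=q[s]; z=P[s,2]; A=np.c_[m,np.ones(len(m))]; t=np.linalg.lstsq(A,z,rcond=None)[0]
    print(k,s.sum(),"mid",((m.max(0)+m.min(0))/2).round(1),"size",np.ptp(m,axis=0).round(1),"top z",np.median(z).round(1),"tilt deg",np.degrees(t[:2]).round(1))
E
```

```text
clock: 35.55
eef_pos: [517.9, -172.6, 152.8]
eef_rot: [-1.571, -0.0, 3.099]
wrist_force: [0.9, 0.0, 1.0]
finger_gap: 53.7
clock: 36.38
eef_pos: [517.7, 176.8, 191.4]
eef_rot: [-1.572, 0.001, 3.103]
wrist_force: [0.4, 0.2, -0.8]
finger_gap: 60.1
clock: 37.22
eef_pos: [518.3, 172.2, 190.7]
eef_rot: [-1.571, -0.0, 3.099]
wrist_force: [-0.7, 0.6, 0.0]
finger_gap: 60.2
brace 297 mid [-1.2 -2. ] size [106.4  32.6] top z 40.6 tilt deg [ 0.4 -1. ]
stop 215 mid [ 0. -2.] size [57.6 32.4] top z 40.8 tilt deg [-0.1 -0.5]
upright 442 mid [ 2.  -1.2] size [129.1  33.5] top z 40.8 tilt deg [ 0.1 -2.8]
arm 364 mid [ 0.9 -1.8] size [100.8  34.2] top z 40.5 tilt deg [-0.3 -2.5]
```

View pics/a5.png

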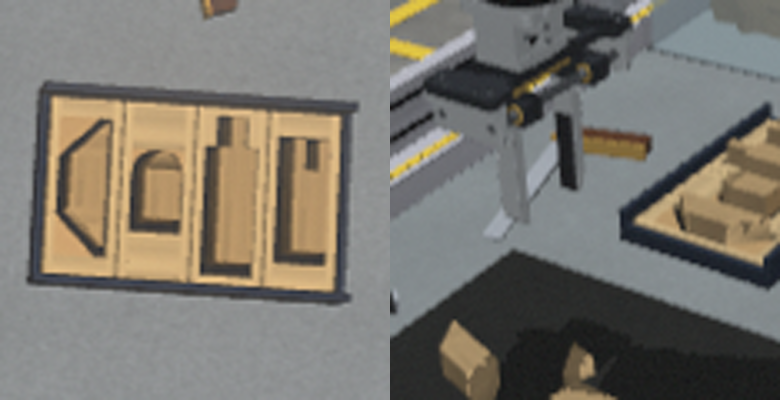

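All four pieces lie in their nests, with tops about 40.5 mm (40 expected) and centres within about 2 mm. Handing in.

```bash
python3 -c "
from cell import ticket; print(ticket.sign_off())"
```

```text
the job is handed in; nothing more can be done
None
```

I placed the upright, forked arm, brace and stop block, in that order, each lowered until it touched its nest floor (3–7 N) before release. I handed the job in at about 37 s of the 106 s allowed.

**Last checks:** the top camera put all four tops at 40.5–40.8 mm (40 expected, and the table itself read 0.5 mm high). Their centres were within about 2.5 mm of the nest centres, against 7–8 mm of clearance on the straight sides. The gripper was well clear at hand-in.

**One disagreement:** the depth fit showed a 2.5–2.8° sideways tilt on the upright and arm. That is probably side-face pixels at their edges, since the heights and pictures show both flat.

**Not measured:** I never reached for the two rejects or the pink and purple look-alikes, but I did not re-measure them at the end.

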